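# Refit the tuning knob and hold it pressed

### The job

The radio's control head lies face up on the table: first swing its orange card door shut so that its tab drops behind the rim of the bay. Then put the loose black tuning knob on the brass splined shaft, turning it until the splines mesh, slide it fully home and press it in against the shaft's spring. Finish while still holding the knob pressed well in (do not let go, that long press wakes the radio), and leave the mug, the bottle and the screwdriver alone.

Things in the scene. Friction and masses are not known exactly. Their poses are not given: they have to be found in the camera images.
- head: Radio control head: fixed grey and black box 170 (x) x 280 (y) x 52 mm, face up, orange display along its +x side. Origin: centre of its underside on the table, z up; its face is at z = 52 mm. Shaft at (-15, -75) mm, door hinge line along x through (-15, -18). Card bay: opening x -44..14, y -14..41 mm. Nothing else on the face is higher than 3 mm.
- flap (a joint): Angle of the orange card door, rad: 0 shut, grows as it opens, stop at 1.95; starts 1.3 to 1.85 (about upright or leaning over the shaft, in the gripper's way). Stiff hinge (0.02 N m): stays where left. 64 mm along the hinge, 63 mm from hinge to free edge, 3 mm thick. Open, its outer face looks to head -y (the shaft); shut, it stretches from hinge to head +y.
- flap_hinge (a point): Middle of the card door's hinge line, level with the head's face; x along the line, as head x. Shut, the door lies on the face, its top 3 mm above it, with the 9 mm tab under its free edge inside the bay.
- flap_edge (a point): Middle of the card door's free edge, on the outer face, 63 mm from the hinge line.
- shaft_tip (a point): Centre of the top of the brass shaft, 30 mm above the face at rest. z up, x along one of its 6 teeth. Nose: cone 6 mm across at the top, 14 mm across 5 mm lower, then a 14 mm pilot. The teeth (60 deg apart, 22 mm across, 3.6 mm wide) run from 8 to 26 mm below the tip. The shaft turns about z, stiffly (0.12 N m), starting within 0.5 rad of the head's x.
- plunger (a joint): How far the shaft is pressed down, m: 0 at rest, 0.006 at its stop. Spring: 5 N to start, 8 N at the stop. Pressed well in means about half way or more.
- knob: Loose black twelve-sided knob, 52 mm across flats, 31 mm tall, about 90 g, silver disc and red mark on top, upright on the table. Origin: centre of its underside; z up; x to the red mark. Flats face 0, 30, 60.. deg from x. The bore below has 6 grooves for the shaft's teeth at 0, 60, 120.. deg from x, and lands between them leaving a 16 mm middle.
- knob_seat (a point): End of the knob's blind bore, 20 mm above its underside; meets shaft_tip when home (underside then 10 mm above the head's face, shaft unpressed). The splines mesh within about 6 deg of a match, in any of 6 positions; unmeshed, the knob stops 12 mm above home.
- mug: Blue mug, 76 mm wide, 90 mm tall, handle at its +y side; origin under its centre. Leave alone.
- bottle: Clear bottle, 64 mm wide, 190 mm tall; origin under its centre. Leave alone.
- screwdriver: Screwdriver 180 mm long lying along its x. Leave alone.
Things that resemble listed ones, but are neither listed nor needed, are in the scene too. There is more than one size of the knob; the one meant has the size given above.

How it is judged (in metres and radians):
On the way, in this order (a step that is already met when the one before it is completed fails the run):
1. the card door is shut (value of joint flap below 0.08 rad), for 0.2 s.
2. the knob is fully home on the meshed splines (distance between knob_seat and shaft_tip below 0.004 m and angle between knob's own z axis and vertical below 0.12 rad and value of joint flap below 0.08 rad), for 0.2 s.
At the end, for the whole second after the job is handed in: Card door shut (within 0.08 rad); knob upright and home on the shaft (bore end within 4 mm of the shaft tip); shaft pressed in by more than 2 mm; the fingers still bear on the knob with more than 1.5 N; knob still (all of step 2 and value of joint plunger above 0.002 m and contact force between the fingers and knob above 1.5 N and linear speed of knob below 0.03 m/s); the arm keeps its last pose, push and grip.
It fails at once if the mug was disturbed (moved more than 30 mm) (distance of mug from where it was at the start of the episode above 0.03 m).
It fails at once if the bottle was disturbed (moved more than 30 mm) (distance of bottle from where it was at the start of the episode above 0.03 m).
It fails at once if the screwdriver was disturbed (moved more than 30 mm) (distance of screwdriver from where it was at the start of the episode above 0.03 m).
It also fails if it takes over 56 s, if anything falls off the work surface, if the arm or the gripper's body presses on something with over 40 N, if the wrist force passes 120 N, or if a joint passes its speed limit or range.

### The arm

A 7-joint arm with a two-finger parallel gripper is mounted at the origin on the work surface. World frame = base frame: x ahead of the robot, y to its left, z up, the work surface at z = 0. Lengths are in m, angles in degrees, forces in N, time in s.
With the tool pointing down it reaches from about 0.35 to 0.9 m from the base axis. Payload 7.2 kg.
Tool frame: the origin (TCP) lies at the very end of the fingers, on their centre line; the grasp point (between the pads) lies bot.grasp_offset behind it (bot.grasp_offset is the distance from the TCP to the grasp point, in m); z points along the fingers, y is the direction in which the jaws open and shut (so a half turn about z gives the same grasp; the last joint's range is limited). The gripper opens to 85 mm and grips with 20 to 120 N. Pads are 22 mm wide; open, the fingers measure 114 mm over their backs; the gripper's body (76 mm by 85 mm) begins 54 mm behind the grasp point. The pads swing forward as they close: fully open they stand 13 mm farther back than shut.
Start: joints at [63.071, 23.554, -0.728, 91.456, 0.321, 64.991, -4.71], TCP at [0.244, -0.575, 0.231] pointing down, gripper open.
Joint ranges: [-169.25, 169.25], [-16.82, 113.86], [-84.01, 82.57], [7.8, 145.47], [-59.2, 239.2], [7.22, 106.19], [-163.78, 163.78]. Speed limits (degrees/s): [136.94, 136.94, 172.46, 172.46, 180, 180, 180].

### API

Orientations are given as a 3x3 rotation matrix whose columns are the frame's x, y, z axes.
In Python, from workcell import state, viewer, job, bot gives the robot as it stands.
- The arm moves only by the tool jog_arm, never from a script. Its argument "increments" is a list of rows, each an object with "translation": the shift along the tool's x, y, z in m, a list of three; "yaw": the turn about the tool's z in degrees; "claw": the gripper command: -1 is shut, 1 is fully open, values between are in proportion. In form: [{"translation": [x, y, z], "yaw": yaw, "claw": claw}, ...]. A call has 1 to 5 rows; each row is the pose to reach, as a shift and turn from the pose measured when the call began, along the tool's axes at that moment; what a row does not reach only later rows make up. A row lasts 1/8 s, in which the tool goes at most 62.5 mm and 10.7 degrees, less where a joint would pass 70% of its speed; a pose out of reach is approached as far as the arm can. A call with a gripper value outside its range is refused whole. The fingers move at their own pace and stop on an object; the grip force is fixed at half the most. Time passes only in rows, so rows that repeat a pose let the fingers close. It gives the time, the measured TCP pose, the force and the opening at its end, in the units of the state.
- state(): the state, without advancing time (a new reading comes with each control period).
- viewer.read_camera(name): name is "scene" or "top" or "wrist"; returns a dict with "image" (480x640x3 uint8, blue, green, red), "fx", "fy", "cx", "cy" (pixels), "dist" ([k1, k2, p1, p2, k3] as OpenCV has them; the pictures are not rectified), "rvec" (rotation vector, rad) and "tvec" (3), from world to camera coordinates, as OpenCV has them; the wrist camera has in their place "mount" (4x4, takes a point from camera to tool coordinates, whose origin is the TCP and whose axes are the flange's). Camera axes: x right, y down, z forward; pixel columns grow to the right and rows downward; lengths in m; the calibration is good to about 2 mm. A picture is of the moment at which its call begins: read the wrist's pose just before it. There is no depth.
- job.sign_off(): hands the job in, once; it reports no verdict.
The state is a dict: "t": time; "q": joint angles; "qd": joint speeds; "joint_torque": joint torques, N m; "tool_pos": TCP position; "tcp_rot": TCP orientation; "ft_force": force on the tool from outside, world axes, zero at the start; "ft_torque": the same for the moment, N m; "gripper_width": finger opening in m.
Only numpy, scipy, OpenCV 4.12 (cv2) and the standard library are available. Lean on these libraries where they do the work, as an engineer would, in place of code of your own. Each camera call takes 0.05 s, during which the arm holds its last target.

## Working session

There is one attempt and no reset: what is moved stays moved. The work goes in short steps, Python scripts to look and compute and a tool call to move; the robot and the scene stay as the last step left them, time stands still between calls to the robot, and variables do not carry over. Pictures are saved under pics/ and viewed, and the job is handed in when it is done.

Besides the shell and the picture viewer there is one more tool, called as a command line: name --argument value ..., lists and objects as JSON in quotes. jog_arm: Moves the arm, as the interface text tells. Its arguments: {"type":"object","properties":{"increments":{"type":"array","items":{"type":"object","properties":{"translation":{"type":"array","items":{"type":"number"}},"yaw":{"type":"number"},"claw":{"type":"number"}}}}},"required":["increments"]}

```bash
mkdir -p pics; ls
python3 - <<'E'
from workcell import state, viewer, job, bot
import cv2,numpy as np
s=state(); print(s['t'],s['tool_pos'],s['tcp_rot'],s['gripper_width'],bot.grasp_offset)
for n in ['scene','top','wrist']:
    c=viewer.read_camera(n); cv2.imwrite(f'pics/{n}0.png',c['image'])
    print({k:v for k,v in c.items() if k!='image'})
E
```

```text
pics
0.0 [ 0.24418241 -0.57477255  0.23044468] [[ 9.20331247e-01  3.91139104e-01 -7.73095689e-04]
 [ 3.91139844e-01 -9.20330090e-01  1.46548540e-03]
 [-1.38294579e-04 -1.65112053e-03 -9.99998627e-01]] 0.0854809999523795 0.0187
{'fx': 528.1253385653613, 'fy': 528.1253385653613, 'cx': 334.4485421063975, 'cy': 239.02859154060582, 'dist': array([-0.01351023,  0.        ,  0.        ,  0.        ,  0.        ]), 'rvec': array([ 0.96184186,  2.46547053, -1.07903341]), 'tvec': array([ 0.44382762, -0.24005667,  1.48967097])}
{'fx': 531.9525632384104, 'fy': 531.9525632384104, 'cx': 324.14247902894624, 'cy': 242.15611385940787, 'dist': array([0.04265652, 0.        , 0.        , 0.        , 0.        ]), 'rvec': array([ 2.20103242, -2.17396982,  0.08088522]), 'tvec': array([-0.01339028,  0.58721998,  1.18023953])}
{'fx': 401.2992591946096, 'fy': 401.2992591946096, 'cx': 318.611187559795, 'cy': 240.865776008185, 'dist': array([0.01011473, 0.        , 0.        , 0.        , 0.        ]), 'mount': array([[-1.38961653e-04, -9.51784312e-01, -3.06767997e-01,
         7.76988443e-02],
       [ 9.99999360e-01,  2.12257345e-04, -1.11153960e-03,
        -8.60637198e-04],
       [ 1.12305971e-03, -3.06767955e-01,  9.51783673e-01,
        -1.41639404e-01],
       [ 0.00000000e+00,  0.00000000e+00,  0.00000000e+00,
         1.00000000e+00]])}
```

View pics/scene0.png

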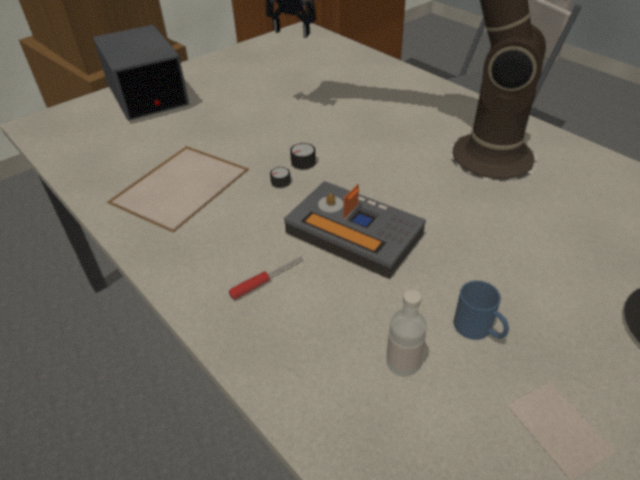

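View pics/top0.png

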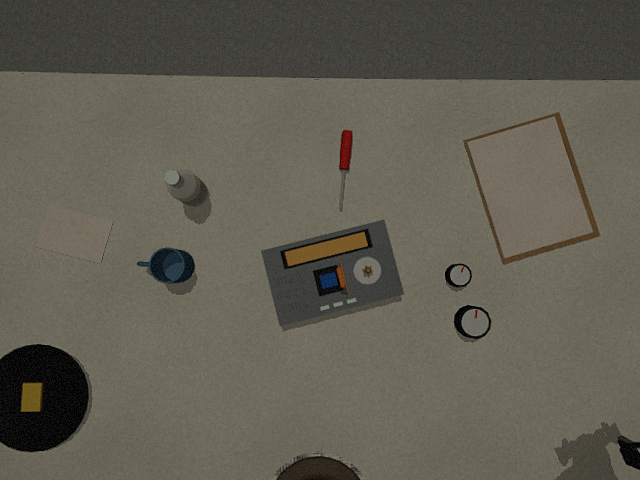

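View pics/wrist0.png

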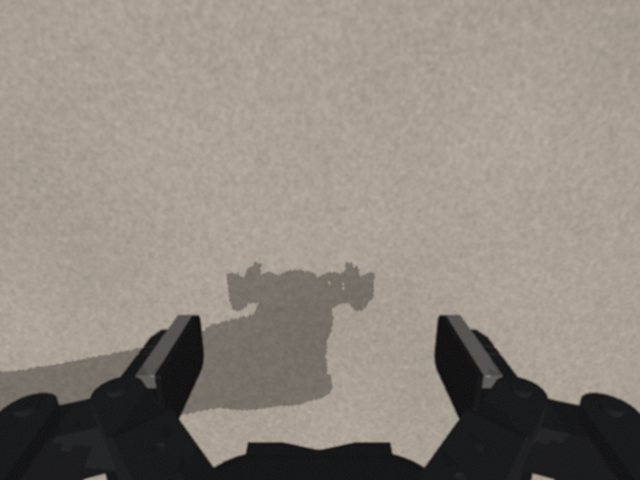

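The top view shows the head near (333,274), the large knob at (474,321), a smaller decoy at (459,275) and the door as an orange sliver at (342,277). Next I'll measure these.

```bash
cat > h.py <<'E'
from workcell import state, viewer, job, bot
import cv2,numpy as np
def cam(n):
    s=state(); c=viewer.read_camera(n)
    K=np.array([[c['fx'],0,c['cx']],[0,c['fy'],c['cy']],[0,0,1]])
    if n=='wrist':
        T=np.eye(4);T[:3,:3]=s['tcp_rot'];T[:3,3]=s['tool_pos'];M=T@c['mount']
        R=M[:3,:3].T; t=-R@M[:3,3]
    else:
        R=cv2.Rodrigues(c['rvec'])[0]; t=np.array(c['tvec'])
    return dict(im=c['image'],K=K,d=c['dist'],R=R,t=t)
def ray(c,uv):
    p=cv2.undistortPoints(np.array(uv,float).reshape(-1,1,2),c['K'],c['d']).reshape(-1,2)
    d=np.c_[p,np.ones(len(p))]@c['R']; o=-c['R'].T@c['t']; return o,d
def onz(c,uv,z):
    o,d=ray(c,uv); return o+d*((z-o[2])/d[:,2])[:,None]
def proj(c,P):
    return cv2.projectPoints(np.array(P,float).reshape(-1,1,3),cv2.Rodrigues(c['R'])[0],c['t'],c['K'],c['d'])[0].reshape(-1,2)
E
python3 - <<'E'
from h import *
c=cam('top'); im=c['im']
z=cv2.resize(im[200:350,250:510],None,fx=3,fy=3,interpolation=cv2.INTER_CUBIC);cv2.imwrite('pics/topz.png',z)
s=cam('scene'); z=cv2.resize(s['im'][130:290,250:440],None,fx=4,fy=3.6,interpolation=cv2.INTER_CUBIC);cv2.imwrite('pics/scz.png',z)
hsv=cv2.cvtColor(im,cv2.COLOR_BGR2HSV)
# black disc: knob, silver top
g=hsv[...,2]
m=((g<75)).astype(np.uint8); m[:, :430]=0; m[:,500:]=0;m[350:]=0;m[:250]=0
for k in cv2.findContours(m,cv2.RETR_EXTERNAL,cv2.CHAIN_APPROX_NONE)[0]:
    if cv2.contourArea(k)>50: print('dark',cv2.boundingRect(k),cv2.minEnclosingCircle(k))
print(onz(c,[[474,321],[459,275]],0.031))
# orange
m=cv2.inRange(hsv,(3,120,90),(25,255,255))
for k in cv2.findContours(m,cv2.RETR_EXTERNAL,cv2.CHAIN_APPROX_NONE)[0]:
    if cv2.contourArea(k)>20: 
        r=cv2.minAreaRect(k); b=cv2.boxPoints(r); print('or',r, onz(c,b,.053).round(4).tolist())
E
```

```text
dark (454, 305, 37, 37) ((471.1896667480469, 322.82916259765625), 19.19622230529785)
dark (445, 263, 27, 28) ((457.868408203125, 276.34210205078125), 13.955961227416992)
[[ 0.4162448  -0.33909749  0.031     ]
 [ 0.51714051 -0.30691548  0.031     ]]
or ((30.888235092163086, 396.9529113769531), (18.330467224121094, 29.374759674072266), 4.398705005645752) [[0.2206, 0.6292, 0.053], [0.281, 0.6285, 0.053], [0.2781, 0.5905, 0.053], [0.2176, 0.5915, 0.053]]
or ((341.3309631347656, 276.9354248046875), (30.080280303955078, 5.88984489440918), 75.3791275024414) [[0.5393, -0.0297, 0.053], [0.5427, -0.0421, 0.053], [0.4794, -0.0593, 0.053], [0.4761, -0.0469, 0.053]]
or ((325.90008544921875, 248.60728454589844), (14.55408000946045, 82.00325012207031), 75.71890258789062) [[0.5631, 0.0809, 0.053], [0.6098, -0.093, 0.053], [0.5788, -0.1011, 0.053], [0.5323, 0.0725, 0.053]]
```

View pics/topz.png

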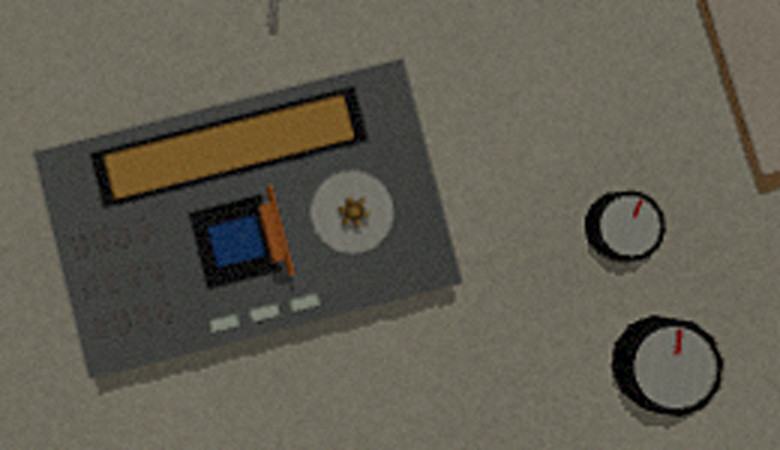

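View pics/scz.png

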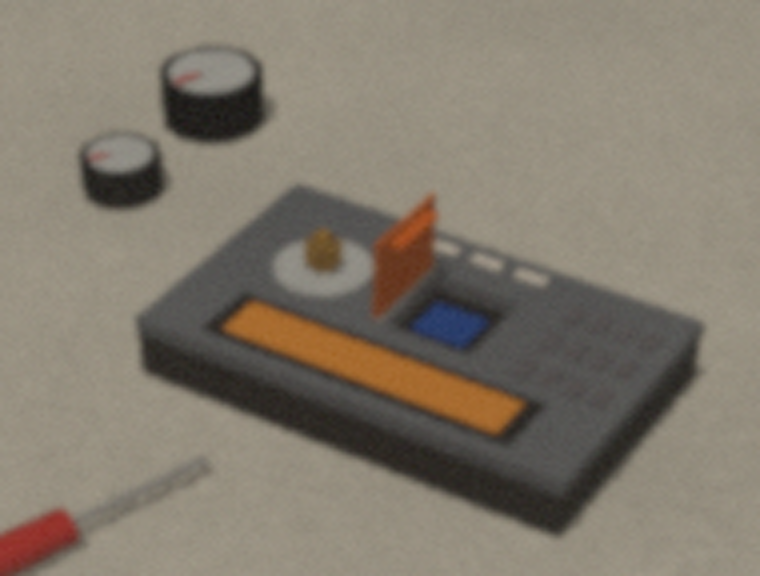

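Run:
```python
from h import *
c=cam('top')
off=np.array([250,200])
C=onz(c,np.array([[36,151],[403,60],[461,282],[92,376]])/3+off,.052)
print(C.round(4), np.linalg.norm(C-np.roll(C,-1,0),axis=1), C.mean(0))
ydir=(C[0]-C[1]+C[3]-C[2])[:2]; ydir/=np.linalg.norm(ydir); xd=np.array([ydir[1],-ydir[0]])
print('yaw',np.degrees(np.arctan2(xd[1],xd[0])))
print('tip',onz(c,[np.array([354,210])/3+off],.082), 'pred', C.mean(0)[:2]-.015*xd-.075*ydir)
print('hinge pred',C.mean(0)[:2]-.015*xd-.018*ydir)
print('edge @ z.11',onz(c,np.array([[267,188],[291,276]])/3+off,.114))
# bay centre check (-15,13.5)
print('white ring',onz(c,[np.array([352,212])/3+off],.052))
s=cam('scene'); o2=np.array([250,130]); f=np.array([4,3.6])
for a,b,nm in [((377,250),(270,193),'edge+x'),((434,198),(286,276),'edge-x')]:
    o1_,d1=ray(s,[np.array(a)/f+o2]); 
    for zz in (.10,.105,.11,.115): print(nm,zz,onz(s,[np.array(a)/f+o2],zz).round(4),onz(c,[np.array(b)/3+off],zz).round(4))
```

```text
[[ 0.5654  0.1301  0.052 ]
 [ 0.6358 -0.1381  0.052 ]
 [ 0.4739 -0.1809  0.052 ]
 [ 0.403   0.0861  0.052 ]] [0.27722651 0.16739487 0.27630948 0.16832272] [ 0.51952206 -0.02569779  0.052     ]
yaw 14.786582581257752
tip [[ 0.52464467 -0.10022246  0.082     ]] pred [ 0.52416026 -0.10204231]
hinge pred [ 0.50961276 -0.04692997]
edge @ z.11 [[ 0.53848708 -0.03717153  0.114     ]
 [ 0.47808331 -0.05432215  0.114     ]]
white ring [[ 0.52373479 -0.10136243  0.052     ]]
edge+x 0.1 [[ 0.531  -0.0432  0.1   ]] [[ 0.5355 -0.0398  0.1   ]]
edge+x 0.105 [[ 0.5353 -0.0387  0.105 ]] [[ 0.5353 -0.0396  0.105 ]]
edge+x 0.11 [[ 0.5396 -0.0341  0.11  ]] [[ 0.5352 -0.0394  0.11  ]]
edge+x 0.115 [[ 0.5439 -0.0296  0.115 ]] [[ 0.535  -0.0392  0.115 ]]
edge-x 0.1 [[ 0.4702 -0.0597  0.1   ]] [[ 0.4777 -0.0515  0.1   ]]
edge-x 0.105 [[ 0.4749 -0.0551  0.105 ]] [[ 0.4778 -0.0513  0.105 ]]
edge-x 0.11 [[ 0.4796 -0.0504  0.11  ]] [[ 0.4779 -0.0511  0.11  ]]
edge-x 0.115 [[ 0.4844 -0.0457  0.115 ]] [[ 0.4781 -0.0508  0.115 ]]
```

jog_arm --increments '[{"translation":[0.045,-0.034,0],"yaw":2,"claw":-1},{"translation":[0.094,-0.068,0],"yaw":4,"claw":-1},{"translation":[0.142,-0.105,0],"yaw":6,"claw":-1},{"translation":[0.19,-0.14,0],"yaw":8.2,"claw":-1},{"translation":[0.222,-0.17,0],"yaw":8.2,"claw":-1}]'

```text
t: 0.98
tool_pos: [0.3837, -0.3293, 0.2314]
tcp_rot: [[0.966, 0.257, 0.001], [0.257, -0.966, 0.0], [0.001, -0.0, -1.0]]
ft_force: [0.9, -0.0, 0.3]
gripper_width: 0.0002
```

Run:
```python
from h import *
c=cam('wrist'); cv2.imwrite('pics/w1.png',c['im']); s=state(); print(s['tool_pos'],s['tcp_rot'],s['gripper_width'])
```

```text
[ 0.38618421 -0.32395984  0.23140711] [[ 0.964766    0.26310508  0.00150987]
 [ 0.26309959 -0.96476368  0.00310509]
 [ 0.00227363 -0.00259844 -0.99999404]] 0.0002458718758555989
```

View pics/w1.png

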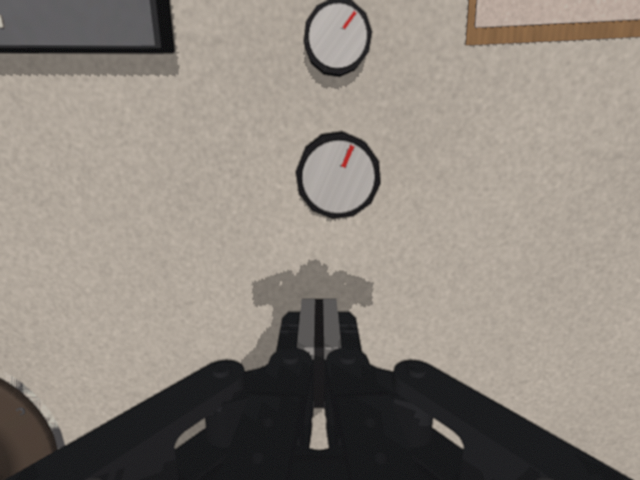

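Knob in wrist view at about (338,175), red mark from centre towards (349,155). The fingers are shut.

Run:
```python
from h import *
s=state(); c=cam('wrist'); im=c['im']
def knob(c,u0,v0,r=60):
    hsv=cv2.cvtColor(c['im'],cv2.COLOR_BGR2HSV); h,w=hsv.shape[:2]
    m=(hsv[...,2]<60).astype(np.uint8)
    best=None
    for k in cv2.findContours(m,cv2.RETR_EXTERNAL,cv2.CHAIN_APPROX_NONE)[0]:
        if cv2.contourArea(k)>500 and cv2.pointPolygonTest(k,(u0,v0),False)>0:
            mm=np.zeros((h,w),np.uint8); cv2.drawContours(mm,[k],-1,1,-1); best=k
    red=(cv2.inRange(hsv,(0,110,60),(8,255,255))|cv2.inRange(hsv,(172,110,60),(180,255,255)))&(mm*255)
    disc=mm&(hsv[...,2]>90).astype(np.uint8)|(red>0).astype(np.uint8)
    M=cv2.moments(disc,True); cen=onz(c,[[M['m10']/M['m00'],M['m01']/M['m00']]],.031)[0]
    v,u=np.nonzero(red); rp=onz(c,np.c_[u,v],.031); d=rp.mean(0)-cen
    (rc,rr)=cv2.minEnclosingCircle(cv2.findContours(disc,cv2.RETR_EXTERNAL,cv2.CHAIN_APPROX_NONE)[0][0])
    return cen,np.degrees(np.arctan2(d[1],d[0])),np.linalg.norm(d),len(u)
print(s['tool_pos'],s['qd'][:2]); print(knob(c,338,180))
print(onz(c,[[296,175],[380,175]],.031))
d=np.array([.5203,-.0875])-s['tool_pos'][:2]; print(s['tcp_rot'].T@np.r_[d,0], s['tcp_rot'])
```

```text
[ 0.38618421 -0.32395984  0.23140711] [2.20358444 1.31614168]
(array([ 0.41194004, -0.33782487,  0.031     ]), np.float64(-9.035136809339589), np.float64(0.01873092417282127), 98)
[[ 0.40633126 -0.29684131  0.031     ]
 [ 0.42513423 -0.36572588  0.031     ]]
[ 0.19160284 -0.19284132  0.00093673] [[ 0.964766    0.26310508  0.00150987]
 [ 0.26309959 -0.96476368  0.00310509]
 [ 0.00227363 -0.00259844 -0.99999404]]
```

The knob at (338,175) measures about 71 mm, too big. The smaller one at (337,38) needs measuring.

Run:
```python
from h import *
c=cam('top')
z=cv2.resize(c['im'][255:345,440:500],None,fx=8,fy=6,interpolation=cv2.INTER_CUBIC);cv2.imwrite('pics/kn.png',z)
w=cam('wrist'); z=cv2.resize(w['im'][0:230,270:410],None,fx=4,fy=2.6,interpolation=cv2.INTER_CUBIC);cv2.imwrite('pics/kw.png',cv2.resize(w['im'][0:230,270:410],None,fx=2.6,fy=2.6))
print(onz(w,[[304.5,38],[371.5,38]],.031), np.linalg.norm(np.diff(onz(w,[[304.5,38],[371.5,38]],.031),axis=0)))
print(np.linalg.norm(np.diff(onz(w,[[296,175],[380,175]],.031),axis=0)))
```

```text
[[ 0.50705534 -0.28394276  0.031     ]
 [ 0.52042906 -0.33366374  0.031     ]] 0.05148817948350624
0.07142315001178244
```

View pics/kw.png

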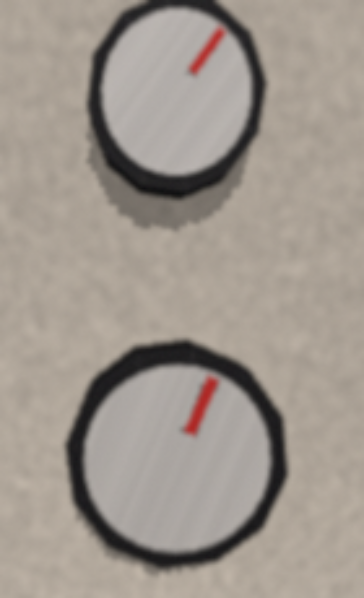

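The small knob (51.5 mm) is the one meant, near (0.516, -0.307). I'll do the door first.

jog_arm --increments '[{"translation":[0.04,-0.04,0],"yaw":0.4,"claw":-1},{"translation":[0.082,-0.082,0],"yaw":0.4,"claw":-1},{"translation":[0.125,-0.125,0],"yaw":0.4,"claw":-1},{"translation":[0.165,-0.165,0],"yaw":0.4,"claw":-1},{"translation":[0.192,-0.193,0],"yaw":0.4,"claw":-1}]'

```text
t: 1.8
tool_pos: [0.5194, -0.095, 0.2314]
tcp_rot: [[0.968, 0.25, 0.001], [0.25, -0.968, -0.0], [0.001, 0.0, -1.0]]
ft_force: [-0.3, -0.4, 0.2]
gripper_width: 0.0001
```

Run:
```python
from h import *
s=state();c=cam('wrist'); cv2.imwrite('pics/w2.png',c['im']); print(s['tool_pos'],s['tcp_rot'][:,0])
```

```text
[ 0.51941037 -0.09500585  0.23137557] [9.68163766e-01 2.50317130e-01 5.07471279e-04]
```

View pics/w2.png

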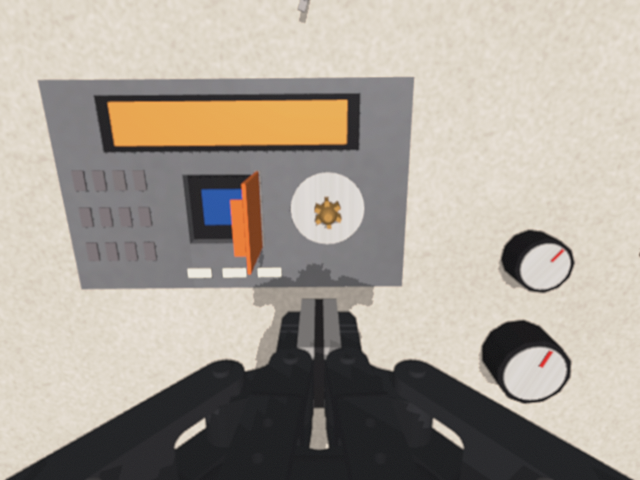

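Head, shaft at (327,213), door at (250,222) and both knobs are visible. I'll zoom in on the shaft.

```bash
cat >> h.py <<'E'
def shaft(c,u0,v0,r=60,z=.074):
    hsv=cv2.cvtColor(c['im'],cv2.COLOR_BGR2HSV); roi=np.zeros(hsv.shape[:2],np.uint8); cv2.circle(roi,(u0,v0),r,255,-1)
    m=cv2.inRange(hsv,(5,80,30),(30,255,255))&roi
    k=max(cv2.findContours(m,cv2.RETR_EXTERNAL,cv2.CHAIN_APPROX_NONE)[0],key=cv2.contourArea)
    M=cv2.moments(k); return (M['m10']/M['m00'],M['m01']/M['m00']),k[:,0].astype(float)
E
python3 - <<'E'
from h import *
import time
s=state();c=cam('wrist');print(s['tool_pos'],s['qd'][:3]); im=c['im']
cv2.imwrite('pics/w3.png',im); cv2.imwrite('pics/w3z.png',cv2.resize(im[160:260,270:380],None,fx=6,fy=6,interpolation=cv2.INTER_CUBIC))
g=cv2.cvtColor(im,cv2.COLOR_BGR2HSV)
m=((g[...,2]>150)&(g[...,1]<45)).astype(np.uint8); roi=np.zeros_like(m); cv2.circle(roi,(327,209),50,1,-1); m&=roi
k=max(cv2.findContours(m,cv2.RETR_EXTERNAL,cv2.CHAIN_APPROX_NONE)[0],key=cv2.contourArea)
p=onz(c,cv2.convexHull(k)[:,0],.053); 
A=np.c_[2*p[:,:2],np.ones(len(p))]; x=np.linalg.lstsq(A,(p[:,:2]**2).sum(1),rcond=None)[0]; print('ring',x[:2],np.sqrt(x[2]+x[:2]@x[:2]))
# head corners
hc=onz(c,[[40,81],[413,77],[402,286],[81,290]],.052);print(hc, hc.mean(0))
E
```

```text
[ 0.5214013  -0.08996148  0.23142633] [ 2.17177438 -1.20901682  0.96641628]
ring [ 0.52279089 -0.10020213] 0.030446103319491415
[[ 0.56405504  0.13675452  0.052     ]
 [ 0.63766121 -0.13023367  0.052     ]
 [ 0.47508011 -0.17576871  0.052     ]
 [ 0.39983712  0.09401195  0.052     ]] [ 0.51915837 -0.01880898  0.052     ]
```

View pics/w3z.png

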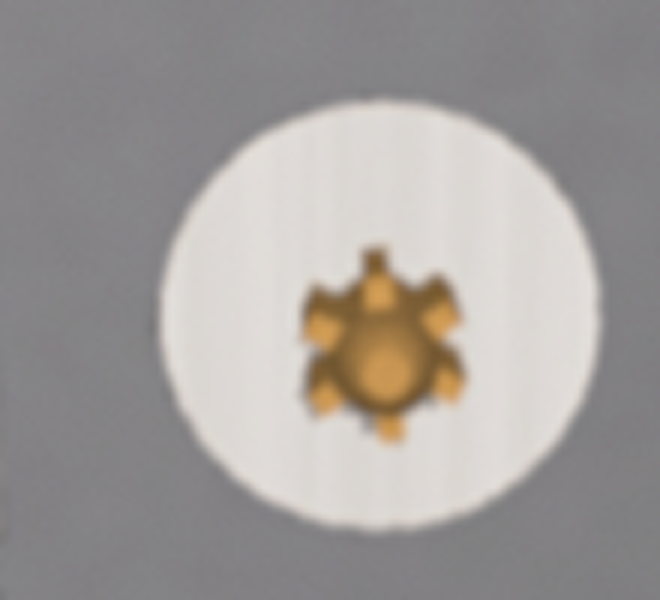

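Run:
```python
from h import *
s=state();c=cam('wrist'); print(s['tool_pos'],s['qd'][:3])
cv2.imwrite('pics/w4.png',c['im'])
im=cv2.resize(c['im'][160:260,270:380],None,fx=6,fy=6,interpolation=cv2.INTER_CUBIC);cv2.imwrite('pics/w4z.png',im)
```

```text
[ 0.52017961 -0.09253006  0.23127086] [ 2.72677924 -0.93091276  3.59850719]
```

View pics/w4z.png

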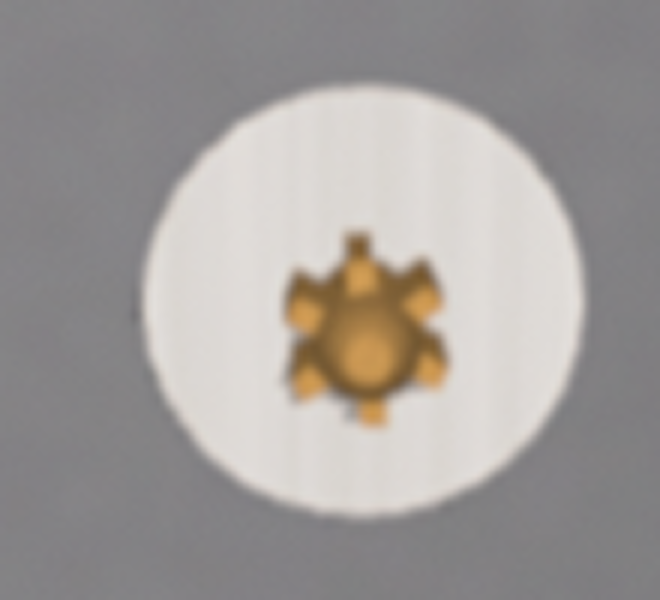

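Run:
```python
from h import *
s=state();c=cam('wrist'); print(s['t'],s['tool_pos'],s['qd'][:3])
# image w4 pose ~ use its own recorded pose
T=np.eye(4);T[:3,:3]=s['tcp_rot'];T[:3,3]=[.52017961,-.09253,.23127]
M=T@viewer.read_camera('wrist')['mount']; c['R']=M[:3,:3].T;c['t']=-c['R']@M[:3,3]
px=lambda l:np.array(l)/6+[270,160]
P=onz(c,px([[360,275],[373,412],[304,310],[432,367],[309,380],[424,299]]),.074)
print(P[:,:2], P.mean(0)[:2])
for i in (0,2,4):
    d=P[i]-P[i+1]; print(np.degrees(np.arctan2(d[1],d[0]))%60, np.linalg.norm(d[:2]))
print('tip',onz(c,px([[370,355]]),.082), 'ring',onz(c,px([[364,300]]),.053))
```

```text
1.95 [ 0.51901421 -0.09522666  0.231065  ] [ 2.18351377 -0.61460242  2.47623701]
[[ 0.53099694 -0.09756783]
 [ 0.51396379 -0.10390847]
 [ 0.52479455 -0.0918515 ]
 [ 0.52167839 -0.10965989]
 [ 0.51601716 -0.09482022]
 [ 0.53004051 -0.10626116]] [ 0.52291522 -0.10067818]
20.41792084463789 0.018175030395200183
20.074696528035517 0.018078968362195726
20.7907531468924 0.018098331995285752
tip [[ 0.52318043 -0.1007565   0.082     ]] ring [[ 0.52327413 -0.10078351  0.053     ]]
```

Shaft tip at (0.523, -0.1007), tooth angle 20.4° (mod 60). Next I descend in front of the door.

jog_arm --increments '[{"translation":[0,-0.015,0.04],"yaw":0,"claw":-1},{"translation":[0,-0.015,0.085],"yaw":0,"claw":-1},{"translation":[0,-0.015,0.125],"yaw":0,"claw":-1},{"translation":[0,-0.015,0.134],"yaw":0,"claw":-1}]'

```text
t: 2.55
tool_pos: [0.5119, -0.0854, 0.0949]
tcp_rot: [[0.969, 0.246, -0.005], [0.246, -0.969, -0.001], [-0.005, -0.0, -1.0]]
ft_force: [0.3, -0.4, -0.5]
gripper_width: -0.0001
```

jog_arm --increments '[{"translation":[0.007,-0.015,-0.001],"yaw":0,"claw":-1},{"translation":[0.007,-0.03,-0.001],"yaw":0,"claw":-1},{"translation":[0.007,-0.042,0.001],"yaw":0,"claw":-1},{"translation":[0.007,-0.052,0.004],"yaw":0,"claw":-1},{"translation":[0.007,-0.061,0.011],"yaw":0,"claw":-1}]'

```text
t: 3.18
tool_pos: [0.5039, -0.0238, 0.0842]
tcp_rot: [[0.969, 0.246, -0.004], [0.246, -0.969, -0.001], [-0.004, 0.0, -1.0]]
ft_force: [-0.7, 0.4, 0.2]
gripper_width: -0.0
```

Run:
```python
from h import *
s=state();c=cam('scene'); cv2.imwrite('pics/s5.png',cv2.resize(c['im'][130:290,250:440],None,fx=4,fy=3.6,interpolation=cv2.INTER_CUBIC)); print(s['tool_pos'],s['tcp_rot'][:,0])
```

```text
[ 0.50385047 -0.02382158  0.08415345] [ 0.96921873  0.24616395 -0.00428475]
```

View pics/s5.png

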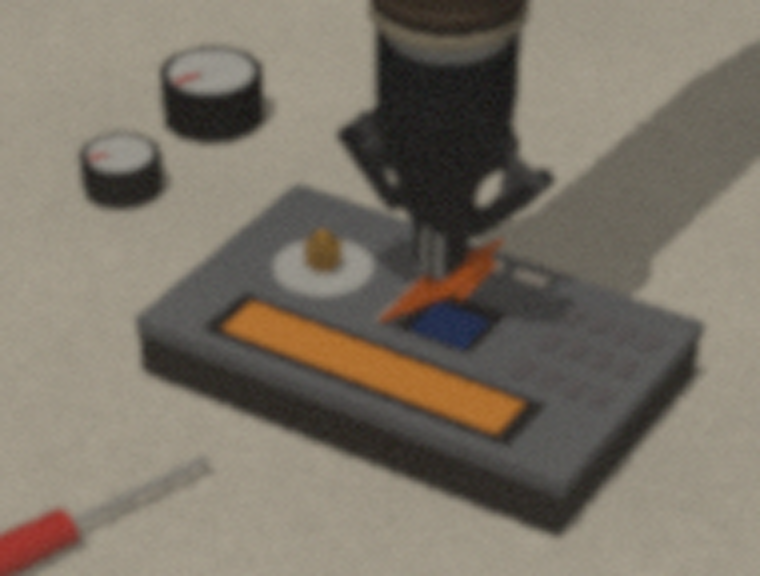

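The door is pushed over to around 45°; I carry on down.

jog_arm --increments '[{"translation":[0,-0.007,0.009],"yaw":0,"claw":-1},{"translation":[0,-0.012,0.019],"yaw":0,"claw":-1},{"translation":[0,-0.016,0.025],"yaw":0,"claw":-1},{"translation":[0,-0.018,0.029],"yaw":0,"claw":-1},{"translation":[0,-0.018,0.031],"yaw":0,"claw":-1}]'

```text
t: 3.85
tool_pos: [0.4984, -0.0057, 0.0539]
tcp_rot: [[0.969, 0.247, -0.006], [0.247, -0.969, -0.002], [-0.006, 0.001, -1.0]]
ft_force: [-12.2, -1.1, 42.0]
gripper_width: 0.0002
```

Run:
```python
from h import *
s=state();c=cam('scene'); cv2.imwrite('pics/s6.png',cv2.resize(c['im'][130:290,250:440],None,fx=4,fy=3.6,interpolation=cv2.INTER_CUBIC)); print(s['tool_pos'],s['tcp_rot'][:,0],s['ft_force'])
```

```text
[ 0.49836238 -0.00572247  0.05392223] [ 0.9690781   0.24667351 -0.00630948] [-12.2267838   -1.08355109  41.96746877]
```

View pics/s6.png

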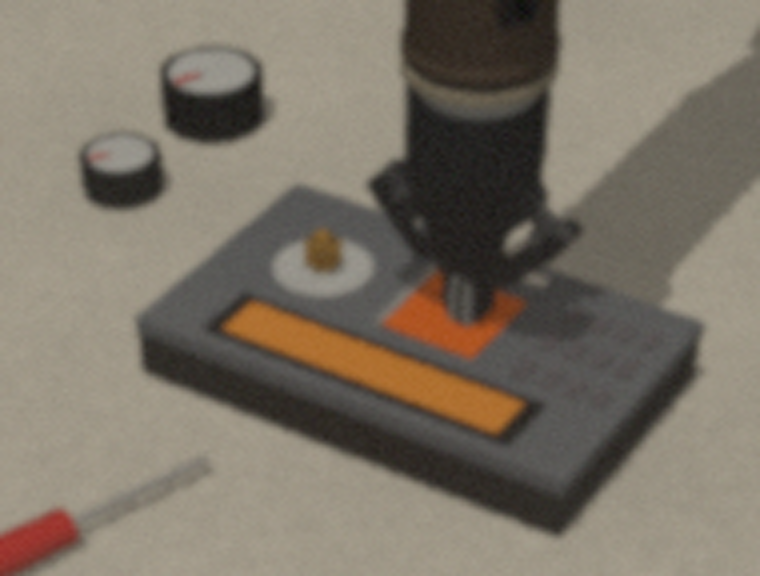

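Door shut (orange square flat on the face). I lift and move over the knob.

jog_arm --increments '[{"translation":[0,0,-0.045],"yaw":0,"claw":-1},{"translation":[-0.006,0.03,-0.1],"yaw":0,"claw":-1},{"translation":[-0.015,0.08,-0.145],"yaw":0,"claw":-1},{"translation":[-0.025,0.13,-0.15],"yaw":0,"claw":1},{"translation":[-0.036,0.18,-0.15],"yaw":0,"claw":1}]'

```text
t: 4.53
tool_pos: [0.5093, -0.1909, 0.206]
tcp_rot: [[0.969, 0.246, -0.003], [0.246, -0.969, -0.004], [-0.004, 0.003, -1.0]]
ft_force: [0.8, -1.0, 0.7]
gripper_width: 0.0355
```

Run:
```python
from h import *
s=state();R=s['tcp_rot']; print(s['tool_pos'],R.T@(np.array([.514,-.308,.2])-s['tool_pos']))
```

```text
[ 0.50928057 -0.19093006  0.20596423] [-0.02421003  0.11461511  0.00636128]
```

jog_arm --increments '[{"translation":[-0.012,0.05,0],"yaw":0,"claw":1},{"translation":[-0.02,0.095,0],"yaw":0,"claw":1},{"translation":[-0.024,0.114,0.006],"yaw":0,"claw":1},{"translation":[-0.024,0.114,0.006],"yaw":0,"claw":1}]'

```text
t: 5.03
tool_pos: [0.5133, -0.3079, 0.1992]
tcp_rot: [[0.97, 0.244, -0.005], [0.244, -0.97, -0.003], [-0.005, 0.001, -1.0]]
ft_force: [0.4, 0.4, 0.2]
gripper_width: 0.0856
```

```bash
cat >> h.py <<'E'
def knob(c,u0,v0,z=.031):
    hsv=cv2.cvtColor(c['im'],cv2.COLOR_BGR2HSV); roi=np.zeros(hsv.shape[:2],np.uint8); cv2.circle(roi,(u0,v0),90,255,-1)
    red=(cv2.inRange(hsv,(0,110,60),(8,255,255))|cv2.inRange(hsv,(172,110,60),(180,255,255)))&roi
    return red
E
python3 - <<'E'
from h import *
s=state();c=cam('wrist'); cv2.imwrite('pics/w7.png',c['im']); print(s['tool_pos'],s['tcp_rot'][:,0],s['qd'][:3])
np.savez('w7.npz',**c)
print(proj(c,[[.514,-.308,.031]]))
c=cam('top');np.savez('t7.npz',**c); cv2.imwrite('pics/t7.png',cv2.resize(c['im'][200:350,250:510],None,fx=3,fy=3,interpolation=cv2.INTER_CUBIC))
E
```

```text
[ 0.51332142 -0.30787809  0.19916951] [ 0.96972262  0.24415384 -0.0051907 ] [-1.82187175 -1.29230748 -2.23312628]
[[320.02245544 212.26170136]]
```

View pics/w7.png

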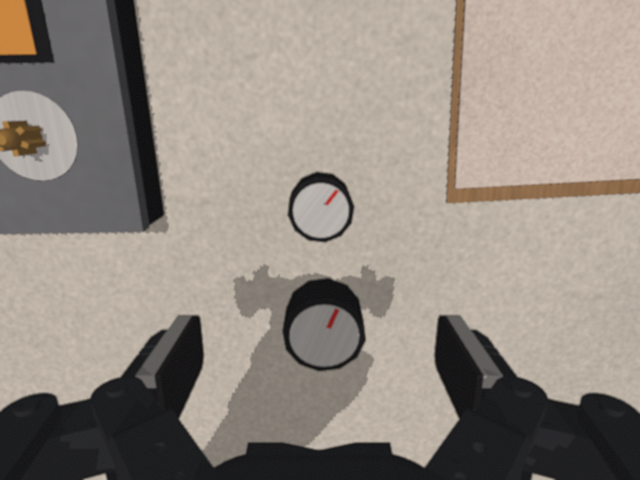

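View pics/t7.png

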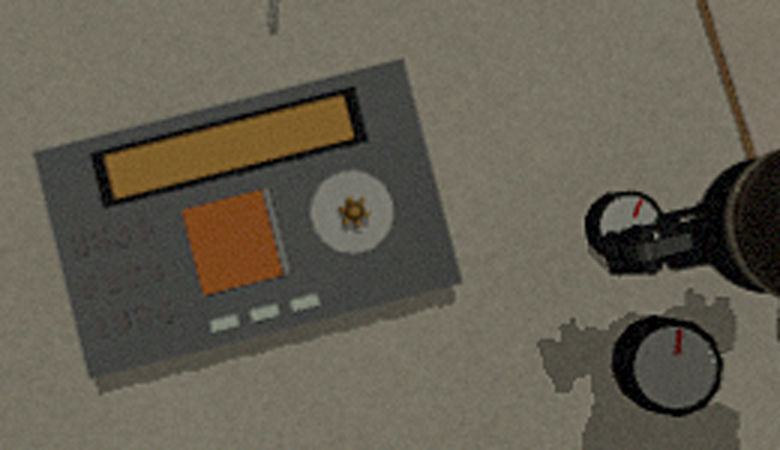

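Top view confirms the door lies flat. The target knob is at (321,207) in the wrist view. I'll measure its centre and mark angle.

Run:
```python
from h import *
c=dict(np.load('w7.npz')); hsv=cv2.cvtColor(c['im'],cv2.COLOR_BGR2HSV)
m=((hsv[...,2]<70)).astype(np.uint8); roi=np.zeros_like(m); cv2.circle(roi,(321,208),40,1,-1)
m&=roi
k=max(cv2.findContours(m,cv2.RETR_EXTERNAL,cv2.CHAIN_APPROX_NONE)[0],key=cv2.contourArea)
f=np.zeros_like(m); cv2.drawContours(f,[k],-1,1,-1); disc=f&(1-m)
disc=cv2.morphologyEx(disc,cv2.MORPH_CLOSE,np.ones((7,7),np.uint8))
kd=max(cv2.findContours(disc,cv2.RETR_EXTERNAL,cv2.CHAIN_APPROX_NONE)[0],key=cv2.contourArea)
p=onz(c,kd[:,0],.031); A=np.c_[2*p[:,:2],np.ones(len(p))]; x=np.linalg.lstsq(A,(p[:,:2]**2).sum(1),rcond=None)[0]
cen=x[:2]; print('disc',cen,np.sqrt(x[2]+cen@cen), 'px',proj(c,[[*cen,.031]]))
red=(cv2.inRange(hsv,(0,90,60),(10,255,255))|cv2.inRange(hsv,(170,90,60),(180,255,255)))&(disc*255)
v,u=np.nonzero(red); rp=onz(c,np.c_[u,v],.031)[:,:2]; d=rp.mean(0)-cen
vx,vy,_,_=cv2.fitLine(rp.astype(np.float32),cv2.DIST_L2,0,0,0)[:,0] if False else cv2.fitLine(rp.astype(np.float32),cv2.DIST_L2,0,0,0)[:,0]
print('mark',len(u),np.degrees(np.arctan2(d[1],d[0])),np.degrees(np.arctan2(vy,vx)))
cv2.imwrite('pics/w7z.png',cv2.resize(c['im'][160:260,270:370],None,fx=6,fy=6,interpolation=cv2.INTER_CUBIC))
```

```text
disc [ 0.51536513 -0.30796986] 0.022526647590720202 px [[320.40810397 210.62679733]]
mark 63 -23.42993838246266 -23.553646
```

View pics/w7z.png

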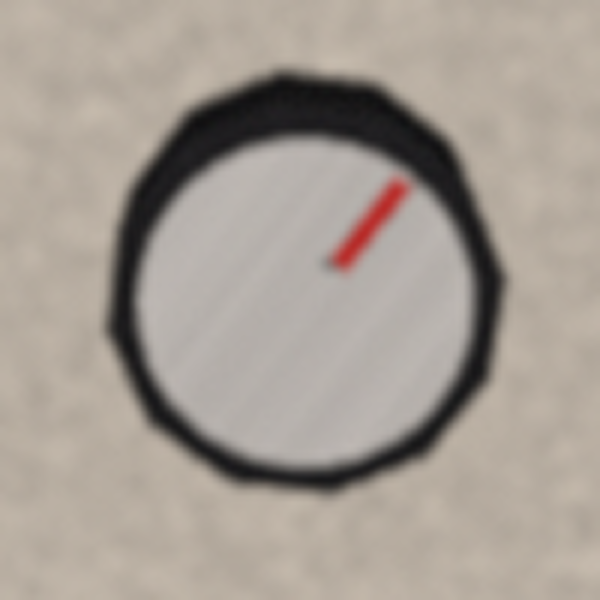

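Mark at -23.5°; a flat aligns with the jaws if I turn +7.6°. I descend over the knob.

jog_arm --increments '[{"translation":[0.002,0,0.04],"yaw":3,"claw":1},{"translation":[0.002,0,0.085],"yaw":6,"claw":1},{"translation":[0.002,0,0.125],"yaw":7.6,"claw":1},{"translation":[0.002,0,0.14],"yaw":7.6,"claw":1},{"translation":[0.002,0,0.14],"yaw":7.6,"claw":1}]'

```text
t: 5.75
tool_pos: [0.516, -0.3037, 0.0599]
tcp_rot: [[0.993, 0.12, -0.004], [0.12, -0.993, -0.001], [-0.004, 0.0, -1.0]]
ft_force: [0.1, 0.4, 0.6]
gripper_width: 0.0852
```

Run:
```python
from h import *
s=state();R=s['tcp_rot']; print(s['tool_pos'],np.degrees(np.arctan2(R[1,0],R[0,0])),R.T@(np.array([.5153,-.308,.004])-s['tool_pos']))
c=cam('wrist'); cv2.imwrite('pics/w8.png',c['im'])
```

```text
[ 0.51600862 -0.30371172  0.05985035] 6.876220448839988 [-0.00097005  0.00414608  0.05585716]
```

View pics/w8.png

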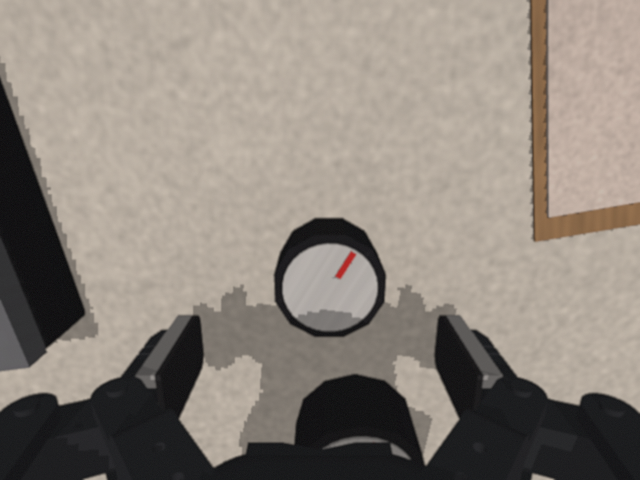

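Run:
```python
from h import *
s=state();R=s['tcp_rot']; c=cam('wrist'); P=onz(c,[[331,289]],.031)[0]; P[2]=.004
print(s['tool_pos'],P,R.T@(P-s['tool_pos']))
```

```text
[ 0.51665492 -0.30447217  0.06095776] [ 0.51567261 -0.30967394  0.004     ] [-0.00143775  0.00494618  0.05697086]
```

jog_arm --increments '[{"translation":[-0.001,0.005,0.02],"yaw":0.4,"claw":1},{"translation":[-0.001,0.005,0.045],"yaw":0.4,"claw":1},{"translation":[-0.001,0.005,0.056],"yaw":0.4,"claw":1},{"translation":[-0.001,0.005,0.056],"yaw":0.4,"claw":1}]'

```text
t: 6.35
tool_pos: [0.516, -0.3102, 0.0048]
tcp_rot: [[0.994, 0.111, -0.003], [0.111, -0.994, -0.002], [-0.003, 0.002, -1.0]]
ft_force: [-0.0, 0.4, -0.3]
gripper_width: 0.0853
```

jog_arm --increments '[{"translation":[0,0,0],"yaw":0,"claw":-1},{"translation":[0,0,0],"yaw":0,"claw":-1},{"translation":[0,0,0],"yaw":0,"claw":-1},{"translation":[0,0,0],"yaw":0,"claw":-1},{"translation":[0,0,0],"yaw":0,"claw":-1}]'

```text
t: 6.98
tool_pos: [0.5167, -0.3105, 0.0059]
tcp_rot: [[0.994, 0.111, -0.001], [0.111, -0.994, -0.003], [-0.001, 0.003, -1.0]]
ft_force: [-1.0, 0.9, 5.9]
gripper_width: 0.0505
```

Run:
```python
from h import *
s=state();R=s['tcp_rot']; print(s['tool_pos'],np.degrees(np.arctan2(R[1,0],R[0,0])),R[:,2],s['gripper_width'])
c=cam('wrist'); np.savez('w9.npz',**c); cv2.imwrite('pics/w9.png',c['im'])
```

```text
[ 0.51670464 -0.31049436  0.00589165] 6.395549928991964 [-0.00111614 -0.00301923 -0.99999482] 0.050546433961692484
```

View pics/w9.png

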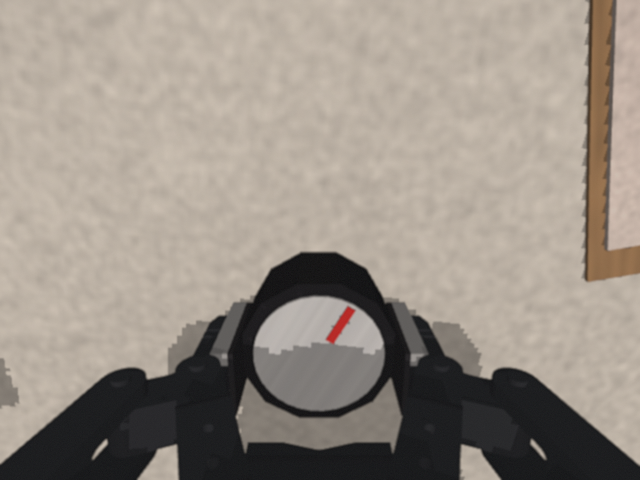

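Gripped (opening 50.5 mm), disc centre around (320,353). I'll compute the knob's offset in the tool.

Run:
```python
from h import *
s=state();R=s['tcp_rot']
c=dict(np.load('w9.npz')); hsv=cv2.cvtColor(c['im'],cv2.COLOR_BGR2HSV)
kd=(hsv[...,2]>90).astype(np.uint8); roi=np.zeros_like(kd); cv2.ellipse(roi,(320,353),(68,60),0,0,360,1,-1); kd&=roi
kd=cv2.morphologyEx(kd,cv2.MORPH_CLOSE,np.ones((7,7),np.uint8)); n,l,st,ce=cv2.connectedComponentsWithStats(kd); kd=(l==1+np.argmax(st[1:,4])).astype(np.uint8)
k=cv2.findContours(kd,cv2.RETR_EXTERNAL,cv2.CHAIN_APPROX_NONE)[0][0]
p=onz(c,cv2.convexHull(k)[:,0],.031)[:,:2]; A=np.c_[2*p,np.ones(len(p))]; x=np.linalg.lstsq(A,(p**2).sum(1),rcond=None)[0]; cen=x[:2]
print(cen,np.sqrt(x[2]+cen@cen), 'px bbox',cv2.boundingRect(k))
red=(cv2.inRange(hsv,(0,90,60),(10,255,255))|cv2.inRange(hsv,(170,90,60),(180,255,255)))&(roi*255)
v,u=np.nonzero(red); rp=onz(c,np.c_[u,v],.031)[:,:2]; d=rp.mean(0)-cen; f=cv2.fitLine(rp.astype(np.float32),cv2.DIST_L2,0,0,0).ravel()
print('mark',len(u),np.degrees(np.arctan2(d[1],d[0])),np.degrees(np.arctan2(f[1],f[0])))
print('in tool',R.T@(np.r_[cen,0]-np.r_[s['tool_pos'][:2],0]), 'toolyaw',np.degrees(np.arctan2(R[1,0],R[0,0])))
```

```text
[ 0.51606192 -0.3097036 ] 0.022140952844575828 px bbox (254, 296, 131, 115)
mark 365 -24.80536311042713 -23.28136
in tool [-5.93887364e-04 -8.48037262e-04 -1.59789866e-06] toolyaw 6.3931799986968
```

jog_arm --increments '[{"translation":[0,0,-0.05],"yaw":0,"claw":-1},{"translation":[0.005,-0.03,-0.1],"yaw":4,"claw":-1},{"translation":[0.012,-0.08,-0.13],"yaw":8,"claw":-1},{"translation":[0.019,-0.13,-0.13],"yaw":12,"claw":-1},{"translation":[0.025,-0.175,-0.13],"yaw":16,"claw":-1}]'

```text
t: 7.65
tool_pos: [0.5223, -0.1316, 0.1362]
tcp_rot: [[0.986, -0.169, 0.0], [-0.169, -0.986, -0.003], [0.001, 0.003, -1.0]]
ft_force: [0.3, 0.5, -0.8]
gripper_width: 0.0509
```

```bash
cat > d.py <<'E'
from h import *
import sys
s=state();R=s['tcp_rot']; y=np.degrees(np.arctan2(R[1,0],R[0,0]))
off=R@np.array([-.0003,-.0004,0])
T=np.array([.5231,-.1007,float(sys.argv[1])])-off
print(s['t'],s['tool_pos'].round(4),'yaw',y.round(2),'z',R[:,2].round(4),'shift',(R.T@(T-s['tool_pos'])).round(4),'dyaw',(y+9.6).round(2),'F',s['ft_force'].round(1),s['gripper_width'])
E
python3 d.py .125
```

```text
7.65 [ 0.5223 -0.1316  0.1362] yaw -9.71 z [ 5.0e-04 -3.1e-03 -1.0e+00] shift [-0.0042 -0.0302  0.0111] dyaw -0.11 F [ 0.3  0.5 -0.8] 0.05087072859987115
```

jog_arm --increments '[{"translation":[-0.004,-0.03,0.011],"yaw":0,"claw":-1},{"translation":[-0.004,-0.03,0.011],"yaw":0,"claw":-1},{"translation":[-0.004,-0.03,0.011],"yaw":0,"claw":-1}]'

```text
t: 8.02
tool_pos: [0.5234, -0.1021, 0.1252]
tcp_rot: [[0.986, -0.169, 0.0], [-0.169, -0.986, -0.004], [0.001, 0.004, -1.0]]
ft_force: [0.5, 0.0, -0.4]
gripper_width: 0.0505
```

```bash
python3 d.py .095
python3 - <<'E'
from h import *
c=cam('wrist'); cv2.imwrite('pics/w10.png',c['im'])
c=cam('top'); cv2.imwrite('pics/t10.png',cv2.resize(c['im'][200:350,250:510],None,fx=3,fy=3,interpolation=cv2.INTER_CUBIC))
E
```

```text
8.025 [ 0.5234 -0.1021  0.1252] yaw -9.72 z [ 5.0e-04 -3.7e-03 -1.0e+00] shift [-0.0003 -0.001   0.0302] dyaw -0.12 F [ 0.5  0.  -0.4] 0.05047082051483998
```

View pics/w10.png

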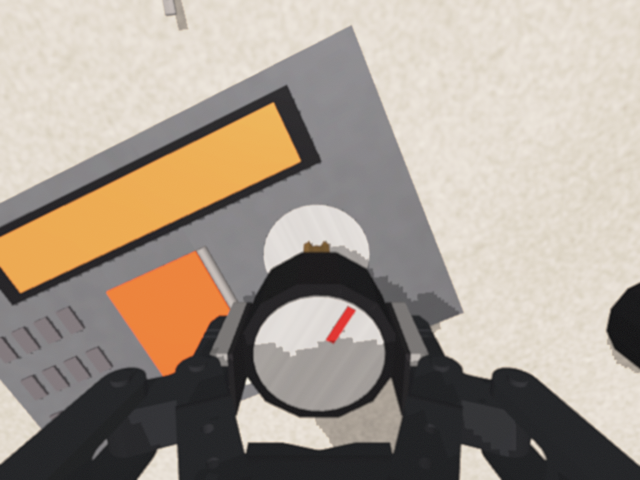

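Door still flat, and the knob is held unmoved above the shaft (brass tooth visible at (316,246)). I descend until contact.

jog_arm --increments '[{"translation":[0,-0.001,0.015],"yaw":0,"claw":-1},{"translation":[0,-0.001,0.03],"yaw":0,"claw":-1},{"translation":[0,-0.001,0.038],"yaw":0,"claw":-1},{"translation":[0,-0.001,0.042],"yaw":0,"claw":-1}]'

```text
t: 8.62
tool_pos: [0.5232, -0.102, 0.0822]
tcp_rot: [[0.985, -0.171, -0.001], [-0.171, -0.985, -0.003], [-0.0, 0.004, -1.0]]
ft_force: [-0.4, 0.1, -1.2]
gripper_width: 0.0509
```

```bash
python3 d.py .068
```

```text
8.625 [ 0.5232 -0.102   0.0822] yaw -9.82 z [-7.0e-04 -3.5e-03 -1.0e+00] shift [-0.     -0.0009  0.0142] dyaw -0.22 F [-0.4  0.1 -1.2] 0.05085524249783757
```

jog_arm --increments '[{"translation":[0,-0.001,0.003],"yaw":-0.2,"claw":-1},{"translation":[0,-0.001,0.006],"yaw":-0.2,"claw":-1},{"translation":[0,-0.001,0.009],"yaw":-0.2,"claw":-1}]'

```text
t: 9.0
tool_pos: [0.5236, -0.101, 0.0733]
tcp_rot: [[0.986, -0.167, -0.0], [-0.167, -0.986, -0.004], [0.0, 0.004, -1.0]]
ft_force: [0.1, 0.6, -0.5]
gripper_width: 0.0508
```

```bash
python3 d.py .068
```

```text
9.0 [ 0.5236 -0.101   0.0733] yaw -9.62 z [-3.0e-04 -3.6e-03 -1.0e+00] shift [-0.0002  0.0001  0.0053] dyaw -0.02 F [ 0.1  0.6 -0.5] 0.0508450625131075
```

Below the unmeshed stop with no force, so the splines are meshed. I continue to home.

jog_arm --increments '[{"translation":[0,0,0.003],"yaw":0,"claw":-1},{"translation":[0,0,0.006],"yaw":0,"claw":-1},{"translation":[0,0,0.007],"yaw":0,"claw":-1},{"translation":[0,0,0.007],"yaw":0,"claw":-1},{"translation":[0,0,0.007],"yaw":0,"claw":-1}]'

```text
t: 9.62
tool_pos: [0.5237, -0.101, 0.0666]
tcp_rot: [[0.986, -0.167, 0.0], [-0.167, -0.986, -0.004], [0.001, 0.004, -1.0]]
ft_force: [-0.8, 0.4, 3.8]
gripper_width: 0.0511
```

jog_arm --increments '[{"translation":[0,0,0.001],"yaw":0,"claw":-1},{"translation":[0,0,0.002],"yaw":0,"claw":-1},{"translation":[0,0,0.003],"yaw":0,"claw":-1},{"translation":[0,0,0.003],"yaw":0,"claw":-1},{"translation":[0,0,0.003],"yaw":0,"claw":-1}]'

```text
t: 10.25
tool_pos: [0.5238, -0.101, 0.0636]
tcp_rot: [[0.986, -0.167, 0.0], [-0.167, -0.986, -0.004], [0.001, 0.004, -1.0]]
ft_force: [-1.3, 0.4, 5.7]
gripper_width: 0.051
```

```bash
python3 d.py .0625
```

```text
10.25 [ 0.5238 -0.101   0.0636] yaw -9.62 z [ 2.0e-04 -3.6e-03 -1.0e+00] shift [-0.0004  0.0002  0.0011] dyaw -0.02 F [-1.3  0.4  5.7] 0.05100440508371808
```

The spring is compressing as expected (about 6.5 N, roughly 3 mm). A bit further for margin.

jog_arm --increments '[{"translation":[0,0,0.001],"yaw":0,"claw":-1},{"translation":[0,0,0.002],"yaw":0,"claw":-1},{"translation":[0,0,0.002],"yaw":0,"claw":-1},{"translation":[0,0,0.002],"yaw":0,"claw":-1},{"translation":[0,0,0.002],"yaw":0,"claw":-1}]'

```text
t: 10.88
tool_pos: [0.5238, -0.1011, 0.0618]
tcp_rot: [[0.986, -0.167, 0.0], [-0.167, -0.986, -0.004], [0.001, 0.004, -1.0]]
ft_force: [-2.1, 0.4, 7.0]
gripper_width: 0.0508
```

```bash
python3 d.py .0625;  python3 - <<'E'
from h import *
c=cam('wrist'); cv2.imwrite('pics/w11.png',c['im'])
c=cam('scene'); cv2.imwrite('pics/s11.png',cv2.resize(c['im'][130:290,250:440],None,fx=4,fy=3.6,interpolation=cv2.INTER_CUBIC))
E
python3 d.py .0625
```

```text
10.875 [ 0.5238 -0.1011  0.0618] yaw -9.62 z [ 4.0e-04 -3.7e-03 -1.0e+00] shift [-0.0004  0.0001 -0.0007] dyaw -0.02 F [-2.1  0.4  7. ] 0.050806791438684384
10.975 [ 0.5238 -0.1011  0.0618] yaw -9.62 z [ 4.0e-04 -3.7e-03 -1.0e+00] shift [-0.0005  0.0001 -0.0007] dyaw -0.02 F [-2.6  0.6  5.8] 0.050886107657846125
```

View pics/w11.png

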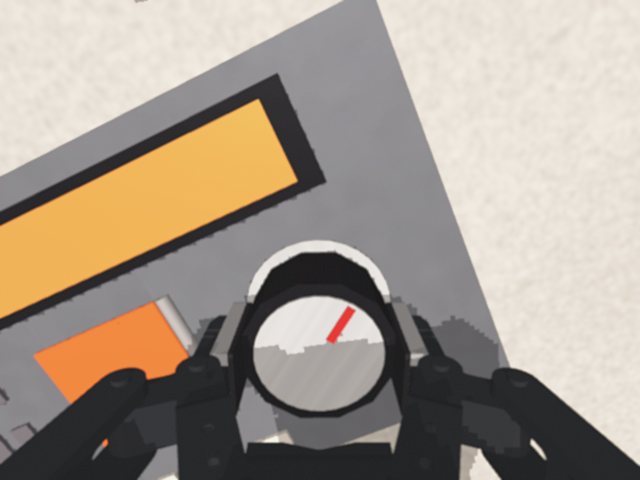

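View pics/s11.png

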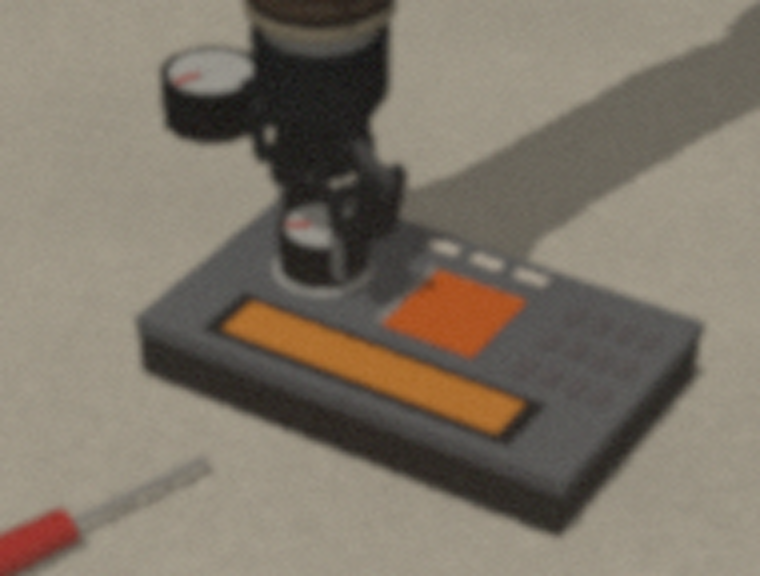

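The knob sits in the same place in the grip (disc at (320,353), no slip) and is low over the ring. The door is flat and the push is steady at about 6–7 N, so I hand in.

```bash
python3 -c "
from workcell import job,state
print(job.sign_off()); s=state(); print(s['t'],s['tool_pos'],s['ft_force'],s['gripper_width'])"
```

```text
the job is handed in; nothing more can be done
None
the job is handed in; nothing more can be done
```

I swung the card door shut, fitted the 52 mm knob on the splined shaft and pressed it in. I handed the job in at about 11 s with the fingers still holding the knob down. The hand-in gave no verdict.

**Knob choice:** of the two knobs, the one I used measured 51.5 mm across. The other measured about 71 mm and stayed where it was.

**Door:** the top, wrist and scene views after closing all show it lying flat. I judged this from pictures and did not measure the angle.

**Fit:** the knob passed the height where unmeshed splines would stop it, with almost no force. It reached spring contact at the expected home height and did not slip in the grip.

**Final press:** the tool ended about 6 mm below the home height, near the shaft's stop. The push read 7.0 N, then 5.8 N in the last reading. Those forces put the shaft roughly 2 to 5 mm down, less than the tool height suggests. Both are above the 2 mm needed, but the lower figure only just. The gripper opening held at 51 mm.

**Other readings:** pressing the door shut took a brief 42 N at the fingertips, which is over the 40 N limit that applies to the arm and gripper body. I kept clear of the mug, bottle and screwdriver, but did not measure their positions again at the end.

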